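Snap the white-reference cap onto the fruit analyser and keep it pressed for the scan

ROBOT

A 6-joint arm with a two-finger parallel gripper is mounted at the origin on the work surface. World frame = base frame: x ahead of the robot, y to its left, z up, the work surface at z = 0. Lengths are in m, angles in rad, forces in N, time in s.
With the tool pointing down it reaches from about 0.425 to 1.125 m from the base axis. Payload 14.9 kg.
Tool frame: the origin (TCP) lies midway between the tips of the shut fingers; the grasp point (between the pads) lies 19 mm behind it; z points along the fingers, y is the line along which they close (so a half turn about z gives the same grasp; the last joint's range is limited). The gripper opens to 91 mm and grips with 3 to 60 N. Pads are 32 mm wide; open, the fingers measure 118 mm over their backs; the gripper's body (76 mm by 178 mm) begins 60 mm behind the grasp point.
Start: joints at [-1.163, 0.379, 1.734, -0, 1.028, -0.033], TCP at [0.299, -0.633, 0.214] pointing down, gripper open.
Joint ranges: [-2.77, 2.77], [-0.74, 2.19], [0, 2.66], [-1.06, 4.2], [0.31, 2.87], [-3.08, 3.08]. Speed limits (rad/s): [1.89, 1.89, 2.39, 3.14, 3.14, 3.14].

INTERFACE

Orientations are given as a 3x3 rotation matrix whose columns are the frame's x, y, z axes.
In Python, from bench import arm gives the robot as it stands.
- The arm moves only by the tool step_arm, never from a script. Its argument "rows" is a list of rows, each a list of 3 entries, a list of its own where there are three numbers: the shift along the world's x, y, z in m, then the turn, a rotation vector about the world's x, y, z in degrees, then the closure, from -1 (fully open) to 1 (shut). A call has 1 to 12 rows; each row shifts and turns the commanded pose from where the row before left it; what a row does not reach is not made up. A row lasts 1/10 s, in which the tool goes at most 50 mm and 8.59 degrees, less where a joint would pass 70% of its speed; a pose out of reach is approached as far as the arm can. A call with a gripper value outside its range is refused whole. The fingers move at their own pace and stop on an object; "squeeze" is the grip in N (left out, the last holds). Time passes only in rows, so rows that do not move let the fingers close. It gives the time, the measured TCP pose, the force, the opening and the grip force at its end, in the units of the state.
- arm.get_obs(): the state, without advancing time (a new reading comes with each control period).
- arm.camera(name): name is "side" or "top"; returns the picture (420x560x3 uint8, red, green, blue); there is no depth.
- arm.camera_info(name): a dict with "fx", "fy", "cx", "cy" (pixels), "view" (4x4, takes a point from world to camera coordinates). Camera axes: x right, y up, looking along -z (the intrinsics and any distortion apply to the point x, -y, -z); pixel columns grow to the right and rows downward; lengths in m; the calibration is good to about 2 mm. A picture is of the moment at which its call begins. camera_info takes no time and is no camera call.
- arm.hand_in(): hands the job in; it is judged then, once.
The state is a dict: "t": time; "q": joint angles; "dq": joint speeds; "joint_torque": joint torques, N m; "tcp_pos": TCP position; "tool_rot": TCP orientation; "ft_force": force on the tool from outside, world axes, zero at the start; "torque": the same for the moment, N m; "width": finger opening in m; "gripper_force": force on a finger pad.
Only numpy, scipy, OpenCV 4.12 (cv2) and the standard library are available. Lean on these libraries where they do the work, as an engineer would, in place of code of your own. Each camera call takes 0.05 s, during which the arm holds its last target. There are 200 camera calls.

TASK

The fruit analyser needs its white reference scan: take the black reference cap with the orange knob off its storage stand, set its tapered white plug into the mouth of the analyser's nose, and press it straight down until you feel it click over the nose, then keep pressing past the click until the rubber light seal is squeezed fully home. Finish while still holding the cap pressed down like that (do not let go or ease off), and leave the fruit, the label roll and the mouse where they are.

Things in the scene. Friction and masses are not known exactly. Their poses are not given: they have to be found in the camera images.
- cap: black white-reference cap, loose, 70-120 g, round about its z (any yaw alike). Origin: centre of its skirt's lower lip, z up. Skirt 56 mm outside, flat top plate 26 mm above the lip; hollow, 48 mm bore, with a 3 mm thick round bead inside the lip (41 mm free diameter, centre 1.5 mm above the lip). Starts upright, its lip on the storage stand
- cap_knob (a point): point on the cap's axis 48 mm above its lip, inside the orange knob (26 mm diameter, from 26 to 58 mm above the lip): the height to grip, 22 mm above the top plate
- plug_tip (a point): tip of the white tapered plug under the cap, on its axis, 10 mm below the lip. The plug is 18 mm in diameter at the tip, 24 mm at 7 mm above the tip, 26 mm at its root
- cap_stand: storage stand of the cap, fixed: plain aluminium ring 68 mm outside, 32 mm bore, 16 mm high; origin at the centre of its underside, on the bench
- analyser: fruit analyser, fixed: off-white housing 200 (x) by 160 (y) by 55 mm high, dark display and two small buttons on top near its front (-x) edge; origin at the centre of its underside. 25 mm behind the centre (+x) stands a round grey flange, 66 mm diameter, top 70 mm above the bench, and on it the black upright tubular nose
- nose_rim (a point): centre of the nose's open mouth at rim height, 94 mm above the bench; z up along the nose. The nose is a tube 38 mm outside, 29 mm bore (39 mm deep), standing 24 mm above the flange. Cap fully home: lip 20 mm below this rim
- catches (a point): point on the nose's axis, 11.2 mm below the rim, level with four round spring catches that stick 3.5 mm out of its side. The cap's bead meets them with its lip 8.7 mm below the rim; the push rises to about 9 N, then drops and turns to a pull when the lip is 12.7 mm below (the click). It is past them, and held, with the lip 17 mm below the rim, where the lip meets the light seal
- seal (a joint): squeeze of the black sprung rubber ring around the foot of the nose (light seal, 42 to 55 mm diameter): 0 = free, 7 mm above the flange; 0.003 m = squeezed fully home, a hard stop. It takes about 1.5 N to start and 8 N to squeeze home, and springs back when not pressed
- fruit: brown fruit, 54 mm diameter, 67 mm tall, standing loose in the white dish; origin at the centre of its underside
- dish: shallow white dish, 110 mm diameter, 16 mm high, fixed; origin at the centre of its underside
- label_roll: roll of white labels, loose, standing on end: 84 mm diameter, 55 mm high; origin at the centre of its underside
- mouse: black computer mouse, loose, 105 by 60 by 32 mm; origin at the centre of its underside
Things that resemble listed ones, but are neither listed nor needed, are in the scene too. What is shaped like the cap but red is not meant.

How it is judged:
On the way, in this order (a step that is already met when the one before it is completed fails the run):
1. the cap's plug is set upright in the mouth of the nose, its tip at least 4 mm below the rim (z of cap in the frame of nose_rim below 0.006 m and horizontal distance between cap and nose_rim below 0.006 m and angle between cap's own z axis and vertical below 0.2 rad).
2. the cap has clicked: its bead is below the four catches (z of cap in the frame of nose_rim below -0.0155 m and horizontal distance between cap and nose_rim below 0.004 m and angle between cap's own z axis and vertical below 0.12 rad).
At the end, for the whole second after the job is handed in: the cap is clicked onto the nose, centred within 3 mm and upright within 0.1 rad, its lip at least 18 mm below the nose's rim, and the gripper's fingers still press on it (more than 3 N) so that the light seal stays squeezed by more than 1.8 mm of its 3 mm (z of cap in the frame of nose_rim below -0.018 m and horizontal distance between cap and nose_rim below 0.003 m and angle between cap's own z axis and vertical below 0.1 rad and value of joint seal above 0.0018 m and contact force between the fingers and cap above 3 N); the arm keeps its last pose, push and grip.
It fails at once if the fruit is knocked or moved by more than 20 mm (distance of fruit from where it was at the start of the episode above 0.02 m).
It fails at once if the label roll is moved by more than 20 mm (distance of label_roll from where it was at the start of the episode above 0.02 m).
It fails at once if the mouse is moved by more than 20 mm (distance of mouse from where it was at the start of the episode above 0.02 m).
It also fails if it takes over 38 s, if anything falls off the work surface, if the arm or the gripper's body presses on something with over 40 N, if the wrist force passes 120 N, or if a joint passes its speed limit or range.

## Working session

There is one attempt and no reset: what is moved stays moved. The work goes in short steps, Python scripts to look and compute and a tool call to move; the robot and the scene stay as the last step left them, time stands still between calls to the robot, and variables do not carry over. Pictures are saved under pics/ and viewed, at most 10 in all, crops included, and the job is handed in when it is done.

Besides the shell and the picture viewer there is one more tool, called as a command line: name --argument value ..., lists and objects as JSON in quotes. step_arm: Moves the arm, as the interface text tells. Its arguments: {"type":"object","properties":{"rows":{"type":"array","items":{"type":"array"}},"squeeze":{"type":"number"}},"required":["rows"]}

```bash
mkdir -p pics
python3 - <<'E'
from bench import arm
import cv2,json
for n in("side","top"):
    cv2.imwrite(f"pics/{n}0.png",arm.camera(n)[:,:,::-1]); i=arm.camera_info(n); print(n,i)
o=arm.get_obs();print(o["t"],o["tcp_pos"],o["tool_rot"],o["width"])
E
```

```text
side {'fx': 390.86735956214324, 'fy': 390.86735956214324, 'cx': 279.18287655402514, 'cy': 207.1918150852908, 'view': array([[-0.99342713, -0.11322433, -0.01681625,  0.60071761],
       [ 0.06836915, -0.70474832,  0.70615541, -0.08717452],
       [-0.0918052 ,  0.70036423,  0.70785715, -0.99603994],
       [ 0.        ,  0.        ,  0.        ,  1.        ]])}
top {'fx': 466.31682950810523, 'fy': 466.31682950810523, 'cx': 278.58074756451765, 'cy': 208.32807624244975, 'view': array([[ 0.00558174, -0.99991053,  0.01215618, -0.00505408],
       [ 0.99357379,  0.00691983,  0.11297454, -0.62790364],
       [-0.11304856,  0.01144747,  0.99352352, -1.33393532],
       [ 0.        ,  0.        ,  0.        ,  1.        ]])}
0.1 [ 0.29850902 -0.63277155  0.21333914] [[ 9.04417842e-01  4.26647667e-01 -3.67712486e-04]
 [ 4.26647821e-01 -9.04417378e-01  9.18575302e-04]
 [ 5.93424475e-05 -9.87659624e-04 -9.99999511e-01]] 0.09142359100377051
```

View pics/side0.png

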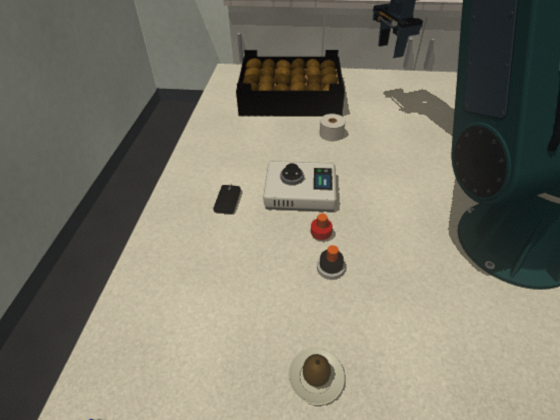

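View pics/top0.png

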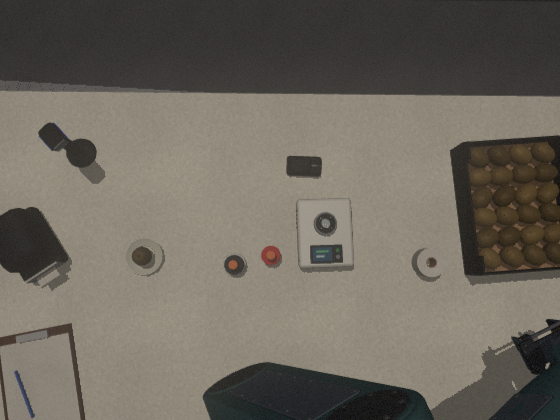

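```bash
cat > h.py <<'E'
import numpy as np,cv2
from bench import arm
I={n:arm.camera_info(n) for n in("side","top")}
def ray(n,u,v):
    i=I[n];V=np.array(i["view"]);R=V[:3,:3];d=R.T@np.array([(u-i["cx"])/i["fx"],-(v-i["cy"])/i["fy"],-1]);return -R.T@V[:3,3],d
def onz(n,u,v,z):
    o,d=ray(n,u,v);return o+d*(z-o[2])/d[2]
def proj(n,p):
    i=I[n];V=np.array(i["view"]);c=V[:3,:3]@p+V[:3,3];return np.array([i["cx"]+i["fx"]*c[0]/-c[2],i["cy"]+i["fy"]*c[1]/c[2]])
def tri(a,b):
    (o,d),(p,e)=ray("side",*a),ray("top",*b);s=np.linalg.lstsq(np.c_[d,-e],p-o,rcond=None)[0];A,B=o+d*s[0],p+e*s[1];return (A+B)/2,np.linalg.norm(A-B)
def blobs(m,lo=20):
    n,_,s,c=cv2.connectedComponentsWithStats(m.astype(np.uint8));return [(s[k].tolist(),c[k].round(2).tolist()) for k in range(1,n) if s[k][4]>=lo]
E
python3 - <<'E'
from h import *
S=cv2.imread("pics/side0.png");T=cv2.imread("pics/top0.png")
for n,im in(("side",S),("top",T)):
    h=cv2.cvtColor(im,cv2.COLOR_BGR2HSV);m=(h[...,1]>150)&(h[...,2]>90)&((h[...,0]<14)|(h[...,0]>172))
    r=(slice(200,290),slice(290,360)) if n=="side" else (slice(235,285),slice(215,290))
    for b in blobs(m[r],8):print(n,b,"offset",r[1].start,r[0].start)
    for p in ((234,265),(271,256)) if n=="top" else ((333,252),(322,218)):print(h[p[1],p[0]])
up=lambda c,f:cv2.resize(c,None,fx=f,fy=f,interpolation=cv2.INTER_CUBIC)
a=up(S[155:285,255:350],4.5)[:585];b=up(T[190:285,215:365],2.4)
o=np.zeros((590,800,3),np.uint8);o[:a.shape[0],:a.shape[1]]=a;o[:b.shape[0],435:435+b.shape[1]]=b
c=up(T[205:245,305:347],8)[:,:360];o[235:235+c.shape[0],435:435+c.shape[1]]=c
cv2.imwrite("pics/crop1.png",o)
E
```

```text
side ([21, 14, 21, 26, 368], [30.45, 26.92]) offset 290 200
side ([37, 46, 11, 16, 139], [41.65, 52.74]) offset 290 200
[ 11 208 194]
[ 10 208 194]
[ 10 148 148]
[  9 150 146]
```

View pics/crop1.png

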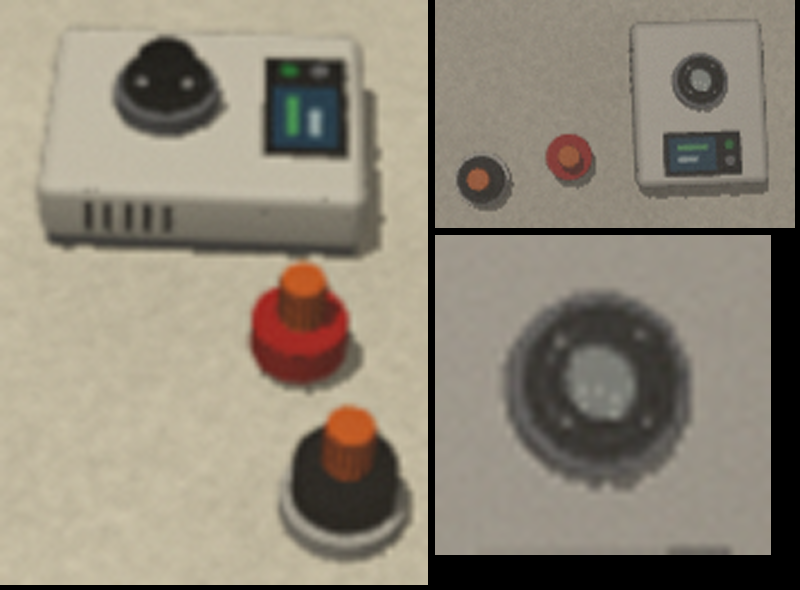

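Black cap with orange knob on the aluminium ring (top 234,265; side 333,252) is the target; the similar one at top (271,256) / side (322,218) has a red body and no stand, so it isn't. The nose shows four bright catches around (325,223) in the top view.

Run:
```python
from h import *
S=cv2.imread("pics/side0.png");T=cv2.imread("pics/top0.png")
def cen(im,x0,x1,y0,y1,vmin,smin):
    h=cv2.cvtColor(im,cv2.COLOR_BGR2HSV);m=np.zeros(h.shape[:2],bool);m[y0:y1,x0:x1]=((h[...,1]>smin)&(h[...,2]>vmin)&(h[...,0]<20))[y0:y1,x0:x1];return blobs(m,15)
bs=cen(S,322,345,240,272,165,150);bt=cen(T,222,247,250,278,115,120);print(bs,bt)
ps,pt=bs[0][1],bt[0][1]
print("tri knob top",tri(ps,pt),"side@74",onz("side",*ps,.074),"top@74",onz("top",*pt,.074))
# catches: local maxima in top, with parabolic/centroid refinement
g=cv2.cvtColor(T,cv2.COLOR_BGR2GRAY).astype(float)
def pk(g,u,v):
    w=g[v-2:v+3,u-2:u+3];w=np.clip(w-np.median(w),0,None);yy,xx=np.mgrid[-2:3,-2:3];return [u+(w*xx).sum()/w.sum(),v+(w*yy).sum()/w.sum()]
f=lambda x,y:(round(305+(x-435)/8-.5),round(205+(y-235)/8-.5))
C=np.array([pk(g,*f(*p)) for p in((562,340),(640,333),(567,422),(641,420))]);print(C)
P=np.array([onz("top",*c,.0828) for c in C]);print(P,P.mean(0),np.linalg.norm(P[0]-P[3]),np.linalg.norm(P[1]-P[2]))
# side catches
gs=cv2.cvtColor(S,cv2.COLOR_BGR2GRAY).astype(float)
D=[pk(gs,round(255+x/4.5-.5),round(155+y/4.5-.5)) for x,y in((142,82),(188,84))];print(D,[onz("side",*d,.0828) for d in D])
# nose + flange dark blob, flange ellipse in top
m=np.zeros(g.shape,bool);m[205:245,305:347]=(g<85)[205:245,305:347];print([b for b in blobs(m)])
print("predict nose rim px side/top", proj("side",np.r_[P.mean(0)[:2],.094]),proj("top",np.r_[P.mean(0)[:2],.094]))
# analyser top outline in top view
w=np.zeros(g.shape,np.uint8);w[190:280,290:360]=(g>150)[190:280,290:360]
```

```text
[([328, 246, 10, 8, 66], [332.5, 249.24])] [([228, 260, 9, 9, 60], [232.32, 264.33])]
tri knob top (array([0.46475013, 0.12884954, 0.06999486]), np.float64(0.0012700165641595135)) side@74 [0.46564442 0.13207563 0.074     ] top@74 [0.46414356 0.12854591 0.074     ]
[[320.59390863 218.48730964]
 [330.78518519 216.19259259]
 [321.46411483 227.02392344]
 [329.10169492 226.96045198]]
[[ 0.59443459 -0.11968843  0.0828    ]
 [ 0.60115648 -0.14862933  0.0828    ]
 [ 0.57023499 -0.12203835  0.0828    ]
 [ 0.57055458 -0.14364845  0.0828    ]] [ 0.58409516 -0.13350114  0.0828    ] 0.03382805797135934 0.040782581990582475
[[np.float64(286.0194805194805), np.float64(172.62987012987014)], [np.float64(296.185393258427), np.float64(173.02247191011236)]] [array([ 0.59777001, -0.11757478,  0.0828    ]), array([ 0.56982576, -0.11851777,  0.0828    ])]
[([316, 213, 20, 22, 251], [325.41, 223.15])]
predict nose rim px side/top [291.52526906 166.08634083] [325.93527666 221.82673679]
```

step_arm --rows '[[[0.0168, 0.0361, 0], [0, 0, 3], -1], [[0.0168, 0.0361, 0], [0, 0, 3], -1], [[0.0168, 0.0361, 0], [0, 0, 3], -1], [[0.0168, 0.0361, 0], [0, 0, 3], -1], [[0.0168, 0.0361, 0], [0, 0, 3], -1], [[0.0168, 0.0361, 0], [0, 0, 3], -1], [[0.0168, 0.0361, 0], [0, 0, 3], -1], [[0.0168, 0.0361, 0], [0, 0, 3], -1], [[0.0168, 0.0361, 0], [0, 0, 3], -1], [[0.0168, 0.0361, 0], [0, 0, 3], -1], [[0.0168, 0.0361, 0], [0, 0, 3], -1], [[0.0168, 0.0361, 0], [0, 0, 3], -1]]'

```text
t: 1.3
tcp_pos: [0.5006, -0.1983, 0.2138]
tool_rot: [[0.479, 0.878, -0.0], [0.878, -0.479, 0.0], [-0.0, -0.0, -1.0]]
ft_force: [0.2, -1.0, 0.3]
width: 0.0914
gripper_force: 0.0
```

step_arm --rows '[[[-0.0035, 0.033, 0], [0, 0, 3], -1], [[-0.0035, 0.033, 0], [0, 0, 3], -1], [[-0.0035, 0.033, 0], [0, 0, 3], -1], [[-0.0035, 0.033, 0], [0, 0, 3], -1], [[-0.0035, 0.033, 0], [0, 0, 3], -1], [[-0.0035, 0.033, 0], [0, 0, 3], -1], [[-0.0035, 0.033, 0], [0, 0, 3], -1], [[-0.0035, 0.033, 0], [0, 0, 3], -1], [[-0.0035, 0.033, 0], [0, 0, 3], -1], [[-0.0035, 0.033, -0.03], [0, 0, 1.7], -1], [[0, 0, 0], [0, 0, 0], -1], [[0, 0, 0], [0, 0, 0], -1]]'

```text
t: 2.5
tcp_pos: [0.4647, 0.1303, 0.1835]
tool_rot: [[-0.001, 1.0, -0.002], [1.0, 0.001, -0.0], [-0.0, -0.002, -1.0]]
ft_force: [0.5, -0.0, -0.1]
width: 0.0914
gripper_force: 0.0
```

Run:
```python
from bench import arm
o=arm.get_obs();print(o["t"],o["tcp_pos"],o["tool_rot"].round(3),o["q"])
```

```text
2.5 [0.46470718 0.13031701 0.18347539] [[-0.001  1.    -0.002]
 [ 1.     0.001 -0.   ]
 [-0.    -0.002 -1.   ]] [ 2.25175303e-01  7.61425955e-02  2.18177340e+00 -1.50835598e-04
  8.85263737e-01  2.24763138e-01]
```

step_arm --rows '[[[0, -0.0006, -0.03], [0, 0, 0], -1], [[0, 0, -0.03], [0, 0, 0], -1], [[0, 0, -0.03], [0, 0, 0], -1], [[0, 0, -0.02], [0, 0, 0], -1], [[0, 0, -0.015], [0, 0, 0], -1], [[0, 0, -0.0125], [0, 0, 0], -1], [[0, 0, 0], [0, 0, 0], -1], [[0, 0, 0], [0, 0, 0], -1]]'

```text
t: 3.3
tcp_pos: [0.4658, 0.1292, 0.047]
tool_rot: [[0.001, 1.0, 0.0], [1.0, -0.001, 0.0], [0.0, 0.0, -1.0]]
ft_force: [0.2, 0.4, -0.6]
width: 0.0911
gripper_force: 0.0
```

step_arm --rows '[[[0, 0, 0], [0, 0, 0], 0], [[0, 0, 0], [0, 0, 0], 0.3], [[0, 0, 0], [0, 0, 0], 0.6], [[0, 0, 0], [0, 0, 0], 1], [[0, 0, 0], [0, 0, 0], 1], [[0, 0, 0], [0, 0, 0], 1], [[0, 0, 0], [0, 0, 0], 1], [[0, 0, 0], [0, 0, 0], 1]]' --squeeze 45

```text
t: 4.1
tcp_pos: [0.4653, 0.1295, 0.0464]
tool_rot: [[0.001, 1.0, -0.0], [1.0, -0.001, -0.0], [-0.0, -0.0, -1.0]]
ft_force: [-0.6, -0.0, -0.4]
width: 0.0301
gripper_force: 0.0
```

Run:
```python
from h import *
S=arm.camera("side")[:,:,::-1];T=arm.camera("top")[:,:,::-1]
up=lambda c,f:cv2.resize(c,None,fx=f,fy=f,interpolation=cv2.INTER_CUBIC)
o=np.hstack([up(S[180:300,270:370],4),up(T[220:300,200:266],6)]);print(o.shape);cv2.imwrite("pics/grasp.png",o);cv2.imwrite("pics/s1.png",S);cv2.imwrite("pics/t1.png",T)
print(arm.get_obs()["ft_force"],arm.get_obs()["tcp_pos"])
```

```text
(480, 796, 3)
[-0.35203313 -0.59409572 -0.76337472] [0.46525887 0.12952304 0.04641043]
```

View pics/grasp.png

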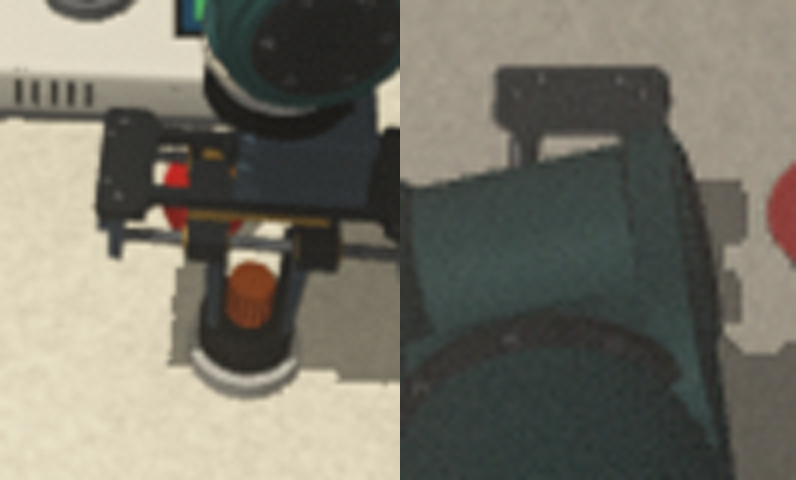

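The side view shows the fingers straddling the orange knob (side ~332,252), almost shut. Finish the grip, then lift.

step_arm --rows '[[[0, 0, 0], [0, 0, 0], 1], [[0, 0, 0], [0, 0, 0], 1], [[0, 0, 0], [0, 0, 0], 1], [[0, 0, 0], [0, 0, 0], 1]]' --squeeze 45

```text
t: 4.6
tcp_pos: [0.4652, 0.1295, 0.0464]
tool_rot: [[0.001, 1.0, -0.0], [1.0, -0.001, -0.0], [-0.0, -0.0, -1.0]]
ft_force: [0.0, -0.7, -0.5]
width: 0.0251
gripper_force: 45.0
```

step_arm --rows '[[[0, 0, 0.01], [0, 0, 0], 1], [[0, 0, 0.02], [0, 0, 0], 1], [[0, 0, 0.03], [0, 0, 0], 1], [[0, 0, 0.03], [0, 0, 0], 1], [[0, 0, 0.03], [0, 0, 0], 1], [[0, 0, 0], [0, 0, 0], 1]]'

```text
t: 5.2
tcp_pos: [0.4673, 0.13, 0.1707]
tool_rot: [[0.001, 1.0, 0.006], [1.0, -0.001, 0.001], [0.001, 0.006, -1.0]]
ft_force: [-0.3, 0.4, -1.5]
width: 0.0252
gripper_force: 45.0
```

Run:
```python
from h import *
S=arm.camera("side")[:,:,::-1];cv2.imwrite("pics/s2.png",S)
o=arm.get_obs();p=o["tcp_pos"];print(p,o["width"],o["gripper_force"],o["ft_force"]);u,v=proj("side",p).astype(int);print(u,v)
cv2.imwrite("pics/lift.png",cv2.resize(S[v-60:v+60,u-60:u+60],None,fx=5,fy=5,interpolation=cv2.INTER_CUBIC))
```

```text
[0.46639463 0.12975779 0.16870185] 0.02497376470947343 44.99944746494293 [ 0.00412343  0.51042284 -1.78195899]
335 220
```

View pics/lift.png

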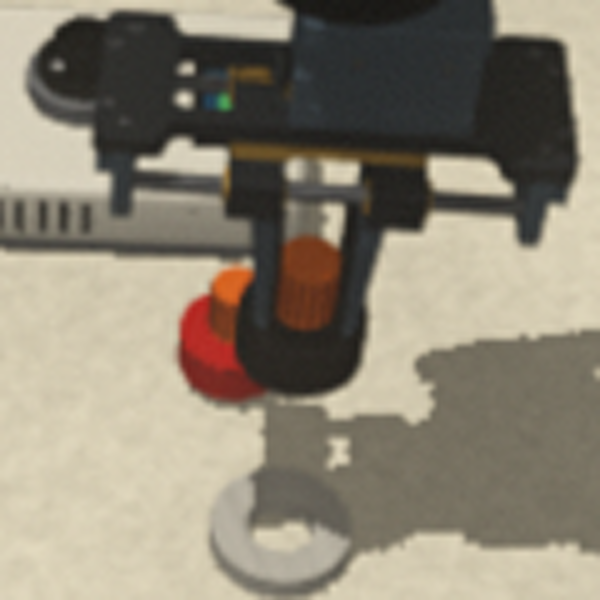

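Run:
```python
from h import *
from scipy.optimize import least_squares
def circ(n,im,ctr,z,r,half,R=40):
    # radial subpixel edges: outermost crossing between bright housing and grey flange
    g=cv2.cvtColor(cv2.imread(im),cv2.COLOR_BGR2GRAY).astype(np.float32);P=[]
    for a in np.arange(0,2*np.pi,.1):
        e=np.array([np.cos(a),np.sin(a)])
        if e@half<.0: continue
        rr=np.arange(r*.7,r*1.3,.0005)
        uv=np.array([proj(n,np.r_[ctr+e*k,z]) for k in rr]).astype(np.float32)
        p=cv2.GaussianBlur(cv2.remap(g,uv[:,:1],uv[:,1:],cv2.INTER_CUBIC),(1,5),0).ravel()
        d=np.gradient(p);P.append(ctr+e*rr[d.argmax()])
    P=np.array(P);f=least_squares(lambda x:np.hypot(*(P-x).T)-r,ctr,loss="soft_l1",f_scale=.001)
    f2=least_squares(lambda x:np.hypot(*(P-x[:2]).T)-x[2],[*ctr,r],loss="soft_l1",f_scale=.001)
    print(n,im,f.x,np.abs(f.fun).mean(),f2.x);return f.x
c=np.array([.584,-.133])
for n in("top","side"):
    V=np.array(I[n]["view"]);C=(-V[:3,:3].T@V[:3,3])[:2];print("cam",C)
    h=c-C;h/=np.linalg.norm(h);circ(n,f"pics/{n}0.png",c,.07,.033,h)
# stand (68mm ring top at z=.016) after lift, side, near half can mix wall; far half
circ("side","pics/s2.png",np.array([.465,.13]),.016,.034,np.array([0,-1.]))
# knob top now: z = tcp+.0276
V=I["side"]
S=cv2.imread("pics/s2.png");h=cv2.cvtColor(S,cv2.COLOR_BGR2HSV);m=np.zeros(h.shape[:2],bool);m[200:235,320:350]=((h[...,1]>150)&(h[...,0]<20)&(h[...,2]>90))[200:235,320:350]
for b in blobs(m):
    s,cc=b;print(b,"top edge",proj("side",np.array([.4664,.1298,.1963])),[proj("side",np.array([.4664,.1298+k,.1963])).round(1) for k in(-.013,.013)], "bottom front", proj("side",np.array([.4664,.1298+.013,.1643])))
```

```text
cam [0.47309734 0.01456154]
top pics/top0.png [ 0.58148125 -0.13434536] 0.0008537074606472915 [ 0.58064433 -0.13340664  0.03401087]
cam [0.51128757 0.70417051]
side pics/side0.png [ 0.58402013 -0.13586978] 0.003732219222138448 [ 0.58483177 -0.14533276  0.02719718]
side pics/s2.png [0.46512219 0.13079253] 0.0014910060044031317 [0.46512234 0.1308734  0.03406017]
([331, 207, 12, 19, 158], [336.15, 215.68]) top edge [336.8640289  211.12715187] [array([336.9, 206.7]), array([336.8, 215.6])] bottom front [335.47033076 226.15384313]
([320, 214, 6, 21, 65], [321.32, 222.58]) top edge [336.8640289  211.12715187] [array([336.9, 206.7]), array([336.8, 215.6])] bottom front [335.47033076 226.15384313]
```

step_arm --rows '[[[0.0116, -0.026, 0.01], [0, 0, 0], 1], [[0.0116, -0.0263, 0], [0, 0, 0], 1], [[0.0116, -0.0263, 0], [0, 0, 0], 1], [[0.0116, -0.0263, 0], [0, 0, 0], 1], [[0.0117, -0.0264, 0], [0, 0, 0], 1], [[0.0117, -0.0264, 0], [0, 0, 0], 1], [[0.0117, -0.0264, 0], [0, 0, 0], 1], [[0.0117, -0.0264, 0], [0, 0, 0], 1], [[0.0117, -0.0264, 0], [0, 0, 0], 1], [[0.0117, -0.0264, -0.01], [0, 0, 0], 1], [[0, 0, -0.02], [0, 0, 0], 1], [[0, 0, 0], [0, 0, 0], 1]]'

```text
t: 6.45
tcp_pos: [0.5799, -0.1339, 0.1433]
tool_rot: [[0.002, 1.0, -0.005], [1.0, -0.002, 0.001], [0.001, -0.005, -1.0]]
ft_force: [-0.5, -0.3, -0.8]
width: 0.0248
gripper_force: 45.0
```

Run:
```python
from h import *
S=arm.camera("side")[:,:,::-1];T=arm.camera("top")[:,:,::-1];cv2.imwrite("pics/s3.png",S)
o=arm.get_obs();p=o["tcp_pos"];print(o["t"],p,o["tool_rot"].round(3),o["gripper_force"],o["ft_force"]);u,v=proj("side",p).astype(int);print(u,v)
cv2.imwrite("pics/over.png",cv2.resize(S[v-50:v+50,u-50:u+50],None,fx=6,fy=6,interpolation=cv2.INTER_CUBIC))
lip=p-[0,0,.0304];print("lip L/R",[proj("side",lip+np.array([k,0,0])) for k in(.028,-.028)],"nose rim L/R",[proj("side",np.array([.583+k,-.1335,.094])) for k in(.019,-.019)])
```

```text
6.55 [ 0.58106365 -0.13340018  0.14577511] [[ 0.001  1.    -0.002]
 [ 1.    -0.001  0.001]
 [ 0.001 -0.002 -1.   ]] 44.99946355819702 [-0.1951168   0.61609209 -0.393682  ]
292 150
lip L/R [array([282.42427703, 159.43994435]), array([302.98152893, 160.62172922])] nose rim L/R [array([285.05864444, 165.70551937]), array([298.80644122, 166.51569145])]
```

View pics/over.png

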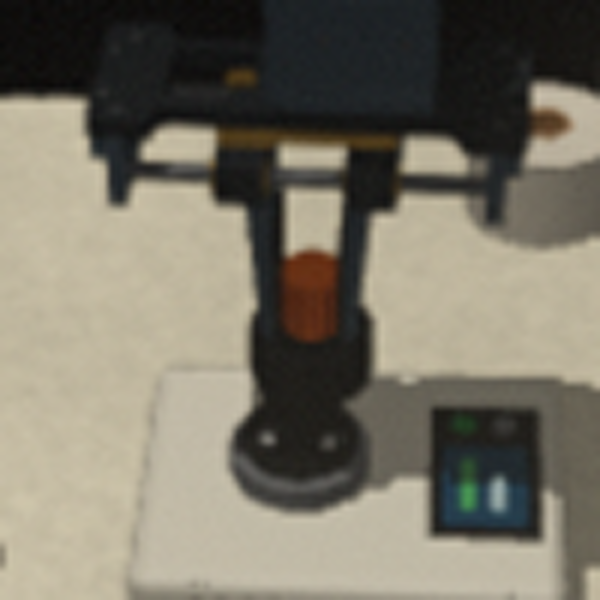

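The held cap sits upright over the nose: cap axis at about column 293.4, nose/catches at about 291.5. Let the arm settle and compare more finely.

step_arm --rows '[[[0.001, 0, 0], [0, 0, 0], 1], [[0, 0, 0], [0, 0, 0], 1], [[0, 0, 0], [0, 0, 0], 1]]'

```text
t: 6.85
tcp_pos: [0.5831, -0.1335, 0.1471]
tool_rot: [[0.0, 1.0, 0.001], [1.0, -0.0, -0.0], [-0.0, 0.001, -1.0]]
ft_force: [0.1, -0.9, -1.2]
width: 0.0251
gripper_force: 45.0
```

Run:
```python
from h import *
p=arm.get_obs()["tcp_pos"];S=np.mean([arm.camera("side")[:,:,::-1].astype(float) for _ in range(4)],0).astype(np.uint8);print(p,arm.get_obs()["tcp_pos"])
g=cv2.cvtColor(S,cv2.COLOR_BGR2GRAY).astype(float);h=cv2.cvtColor(S,cv2.COLOR_BGR2HSV)
m=np.zeros(g.shape,bool);m[138:160,285:302]=((h[...,1]>130)&(h[...,0]<20)&(h[...,2]>60))[138:160,285:302];print("knob",blobs(m),"pred top/mid",[proj("side",p+np.array([0,0,k])) for k in(.0276,.012)])
def cross(row,x0,x1,t):
    r=g[row,x0:x1];k=np.where(r<t)[0];a,b=k[0],k[-1]
    return (x0+a-(t-r[a])/(r[a-1]-r[a]), x0+b+(t-r[b])/(r[b+1]-r[b]))
for row in range(154,166):
    a=cross(row,274,315,95);print(row,np.round(a,2),round(sum(a)/2,2))
print("flange rows (dark/grey vs housing)")
for row in range(170,182):
    a=cross(row,270,312,120);print(row,np.round(a,2),round(sum(a)/2,2))
print("pred",proj("side",p-[0,0,.017]),proj("side",np.array([.583,-.1335,.07])))
for row in range(170,177):print(row,g[row,282:302].astype(int))
```

```text
[ 0.58313532 -0.13354219  0.14710158] [ 0.58292284 -0.13371524  0.14666685]
knob [([288, 141, 9, 15, 125], [292.06, 147.69])] pred top/mid [array([292.06465295, 141.94468546]), array([292.02611728, 146.82230737])]
154 [281.84 302.45] 292.15
155 [281.83 302.38] 292.11
156 [281.84 302.26] 292.05
157 [281.82 302.19] 292.01
158 [281.85 302.2 ] 292.03
159 [281.96 302.18] 292.07
160 [282.06 302.15] 292.11
161 [282.3 302.1] 292.2
162 [282.68 302.09] 292.39
163 [283.28 302.54] 292.91
164 [283.77 301.88] 292.82
165 [284.08 300.57] 292.32
flange rows (dark/grey vs housing)Traceback (most recent call last):
  File "<stdin>", line 12, in <module>
  File "<stdin>", line 7, in cross
IndexError: index 42 is out of bounds for axis 0 with size 42
```

Run:
```python
from h import *
g=cv2.cvtColor(cv2.imread("pics/side0.png"),cv2.COLOR_BGR2GRAY).astype(float)
for t,rows in((100,range(163,170)),(130,range(174,184))):
  for row in rows:
    r=g[row,272:312];k=np.where(r<t)[0];a,b=k[0],k[-1]
    L=272+a-(t-r[a])/(r[a-1]-r[a]);R=272+b+(t-r[b])/(r[b+1]-r[b]);print(row,round(L,2),round(R,2),round((L+R)/2,2))
for x in(.582,.584,.586):print(x,proj("side",np.array([x,-.1335,.09])),proj("side",np.array([x,-.1335,.066])))
```

```text
163 289.86 292.92 291.39
164 287.66 295.64 291.65
165 286.12 296.81 291.47
166 285.49 297.55 291.52
167 285.03 298.03 291.53
168 283.74 299.16 291.45
169 282.78 300.16 291.47
174 279.89 303.17 291.53
175 279.79 303.81 291.8
176 279.73 303.89 291.81
177 279.67 304.09 291.88
178 279.93 304.72 292.33
179 280.42 304.38 292.4
180 280.94 303.43 292.18
181 281.53 302.5 292.02
182 282.35 301.49 291.92
183 283.86 299.91 291.88
0.582 [292.27321127 167.26196261] [292.21425039 173.92345539]
0.584 [291.55154456 167.2192416 ] [291.50377534 173.88028078]
0.586 [290.83012331 167.17653513] [290.79353819 173.83712063]
```

Run:
```python
from h import *
g=cv2.cvtColor(cv2.imread("pics/side0.png"),cv2.COLOR_BGR2GRAY).astype(int)
print(g[158:190,289:294].mean(1).round())
for y in(-.1335,-.130,-.127):
  print(y,"rim far",proj("side",np.array([.584,y-.019,.094]))[1].round(2),"flange near top",proj("side",np.array([.584,y+.033,.07]))[1].round(2),"flange near bottom",proj("side",np.array([.584,y+.033,.055]))[1].round(2),"flange far",proj("side",np.array([.584,y-.033,.07]))[1].round(2))
# knob top / stand in side0: predicted rows with y=.1295 
print("cap: knob far top",proj("side",np.array([.465,.1295-.013,.074]))[1],"stand near bottom",proj("side",np.array([.465,.1295+.034,0]))[1])
print(g[240:285,331:335].mean(1).round())
t=cv2.cvtColor(cv2.imread("pics/top0.png"),cv2.COLOR_BGR2GRAY).astype(int)
for r in range(219,228,2):print(r,t[r,308:345])
print([proj("top",np.array([.584,y,.094]))[0].round(2) for y in(-.1145,-.1335,-.1525)],[proj("top",np.array([.584,y,.07]))[0].round(2) for y in(-.1005,-.1665)])
```

```text
[183. 183. 181. 177. 160. 101.  39.  31.  34.  33.  33.  34.  36.  36.
  35.  33.  35.  35.  36.  39.  38.  47.  75.  86.  64.  61.  77. 134.
 185. 187. 185. 185.]
-0.1335 rim far 161.79 flange near top 180.53 flange near bottom 184.62 flange far 165.36
-0.13 rim far 162.57 flange near top 181.37 flange near bottom 185.47 flange far 166.13
-0.127 rim far 163.25 flange near top 182.1 flange near bottom 186.19 flange far 166.8
cap: knob far top 244.01263154268995 stand near bottom 279.34518320752295
[181. 182. 185. 186. 177. 145. 116. 114. 114. 115. 116. 116. 116. 104.
  73.  66.  67.  67.  66.  67.  68.  63.  46.  44.  44.  44.  44.  43.
  42.  42.  40.  40.  44.  82. 140. 149. 124.  96.  94. 122. 168. 182.
 179. 180. 184.]
219 [151 151 150 152 148 150 113  99  80  58  55  65  67  59  91 104 120 118
 108  83  67  58  57  54  51  54  68  91 141 150 149 150 150 148 149 151
 149]
221 [153 150 150 151 151 125  91  97  65  57  58  60  57  77 119 124 125 123
 124 123 123  89  58  54  57  51  56  79 100 146 147 152 150 147 149 146
 148]
223 [153 152 151 151 152 128  95  95  58  57  63  53  59  84 120 129 121 128
 122 123 122 123  63  57  56  57  55  70  92 145 150 150 148 151 149 147
 146]
225 [153 152 150 152 151 132  89  94  69  57  61  60  54  59 114 126 123 124
 123 143 125 103  62  55  48  56  58  82  94 146 148 148 148 146 149 147
 149]
227 [151 150 151 155 153 151  91  96  94  63  54  69  66  71  57  68  97 110
 117 138  95  62  55  68  59  54  60  95  92 145 152 148 147 151 149 148
 150]
[np.float64(319.17), np.float64(325.94), np.float64(332.7)] [np.float64(313.44), np.float64(336.52)]
```

step_arm --rows '[[[0.001, 0.0005, -0.004], [0, 0, 0], 1], [[0, 0, -0.004], [0, 0, 0], 1], [[0, 0, -0.004], [0, 0, 0], 1], [[0, 0, -0.004], [0, 0, 0], 1], [[0, 0, -0.002], [0, 0, 0], 1], [[0, 0, 0], [0, 0, 0], 1], [[0, 0, 0], [0, 0, 0], 1]]'

```text
t: 7.75
tcp_pos: [0.5839, -0.1333, 0.1284]
tool_rot: [[0.001, 1.0, -0.0], [1.0, -0.001, 0.0], [0.0, -0.0, -1.0]]
ft_force: [0.5, 0.3, 0.6]
width: 0.025
gripper_force: 45.0
```

step_arm --rows '[[[0, 0, -0.002], [0, 0, 0], 1], [[0, 0, -0.002], [0, 0, 0], 1], [[0, 0, -0.002], [0, 0, 0], 1], [[0, 0, 0], [0, 0, 0], 1], [[0, 0, 0], [0, 0, 0], 1]]'

```text
t: 8.25
tcp_pos: [0.5838, -0.1333, 0.1224]
tool_rot: [[0.001, 1.0, -0.0], [1.0, -0.001, 0.0], [0.0, -0.0, -1.0]]
ft_force: [0.9, 0.2, -0.1]
width: 0.0252
gripper_force: 45.0
```

step_arm --rows '[[[0, 0, -0.002], [0, 0, 0], 1], [[0, 0, -0.002], [0, 0, 0], 1], [[0, 0, -0.001], [0, 0, 0], 1], [[0, 0, 0], [0, 0, 0], 1], [[0, 0, 0], [0, 0, 0], 1]]'

```text
t: 8.75
tcp_pos: [0.5839, -0.1333, 0.1174]
tool_rot: [[0.001, 1.0, -0.0], [1.0, -0.001, 0.0], [0.0, -0.0, -1.0]]
ft_force: [0.2, -0.5, -0.0]
width: 0.0252
gripper_force: 45.0
```

step_arm --rows '[[[0, 0, -0.002], [0, 0, 0], 1], [[0, 0, -0.001], [0, 0, 0], 1], [[0, 0, -0.001], [0, 0, 0], 1], [[0, 0, 0], [0, 0, 0], 1]]' --squeeze 55

```text
t: 9.15
tcp_pos: [0.5847, -0.1334, 0.1141]
tool_rot: [[0.001, 1.0, 0.002], [1.0, -0.001, -0.0], [-0.0, 0.002, -1.0]]
ft_force: [2.1, 1.0, 4.7]
width: 0.0248
gripper_force: 55.0
```

step_arm --rows '[[[0, 0, -0.001], [0, 0, 0], 1], [[0, 0, -0.001], [0, 0, 0], 1], [[0, 0, -0.001], [0, 0, 0], 1], [[0, 0, -0.001], [0, 0, 0], 1], [[0, 0, 0], [0, 0, 0], 1]]'

```text
t: 9.65
tcp_pos: [0.5836, -0.1331, 0.1088]
tool_rot: [[0.001, 1.0, -0.0], [1.0, -0.001, 0.0], [0.0, -0.0, -1.0]]
ft_force: [4.1, 0.3, -9.3]
width: 0.0248
gripper_force: 55.0
```

step_arm --rows '[[[0.0005, 0, -0.001], [0, 0, 0], 1], [[0, 0, -0.001], [0, 0, 0], 1], [[0, 0, -0.001], [0, 0, 0], 1], [[0, 0, 0], [0, 0, 0], 1]]'

```text
t: 10.05
tcp_pos: [0.5843, -0.1333, 0.1065]
tool_rot: [[0.001, 1.0, -0.0], [1.0, -0.001, 0.0], [0.0, -0.0, -1.0]]
ft_force: [-0.7, 0.4, 1.7]
width: 0.0245
gripper_force: 55.0
```

step_arm --rows '[[[0, 0, -0.001], [0, 0, 0], 1], [[0, 0, -0.0005], [0, 0, 0], 1], [[0, 0, 0], [0, 0, 0], 1], [[0, 0, 0], [0, 0, 0], 1]]'

```text
t: 10.45
tcp_pos: [0.5843, -0.1333, 0.1051]
tool_rot: [[0.001, 1.0, -0.0], [1.0, -0.001, -0.0], [-0.0, -0.0, -1.0]]
ft_force: [-2.1, 0.1, 4.9]
width: 0.0252
gripper_force: 55.0
```

step_arm --rows '[[[0, 0, -0.0005], [0, 0, 0], 1], [[0, 0, -0.0005], [0, 0, 0], 1], [[0, 0, 0], [0, 0, 0], 1], [[0, 0, 0], [0, 0, 0], 1]]'

```text
t: 10.85
tcp_pos: [0.5844, -0.1334, 0.1043]
tool_rot: [[0.001, 1.0, 0.0], [1.0, -0.001, -0.0], [-0.0, 0.0, -1.0]]
ft_force: [-4.3, 1.2, 8.8]
width: 0.0252
gripper_force: 55.0
```

step_arm --rows '[[[0, 0, -0.0005], [0, 0, 0], 1], [[0, 0, 0], [0, 0, 0], 1], [[0, 0, 0], [0, 0, 0], 1]]'

```text
t: 11.15
tcp_pos: [0.5845, -0.1334, 0.1042]
tool_rot: [[0.001, 1.0, -0.0], [1.0, -0.001, -0.0], [-0.0, -0.0, -1.0]]
ft_force: [-5.4, 0.9, 14.3]
width: 0.0247
gripper_force: 55.0
```

step_arm --rows '[[[0, 0, -0.0005], [0, 0, 0], 1], [[0, 0, 0], [0, 0, 0], 1], [[0, 0, 0], [0, 0, 0], 1]]'

```text
t: 11.45
tcp_pos: [0.5846, -0.1334, 0.1041]
tool_rot: [[0.001, 1.0, 0.0], [1.0, -0.001, -0.0], [-0.0, 0.0, -1.0]]
ft_force: [-8.0, 2.7, 20.2]
width: 0.025
gripper_force: 55.0
```

Height stalls at 0.104 (exactly the predicted home height) while force rises to 20 N: hard stop. One check picture before handing in.

Run:
```python
from h import *
S=arm.camera("side")[:,:,::-1];o=arm.get_obs();print(o["t"],o["tcp_pos"],o["ft_force"])
cv2.imwrite("pics/end.png",cv2.resize(S[110:230,210:350],None,fx=5,fy=5,interpolation=cv2.INTER_CUBIC))
```

```text
11.5 [ 0.5845917  -0.13341396  0.1041074 ] [-7.84015258  1.91143548 20.78740341]
```

View pics/end.png

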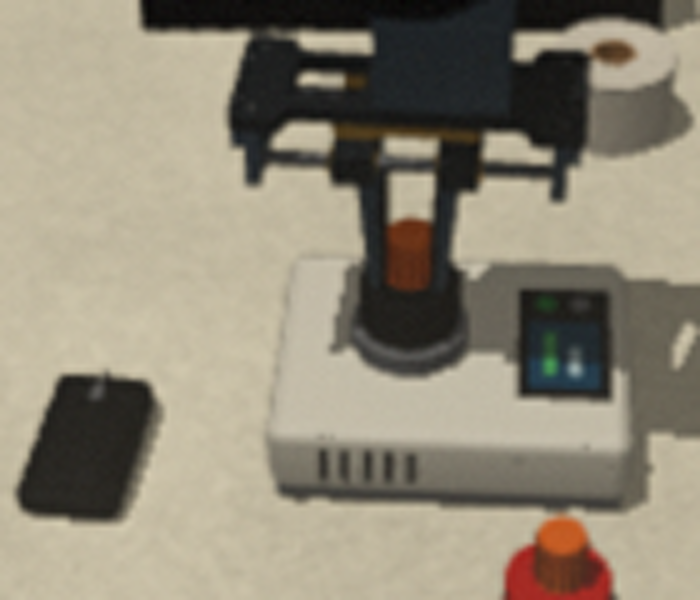

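The cap sits upright and low on the grey flange (crop ~410,320), still gripped; the mouse and roll look untouched.

```bash
python3 -c "
from bench import arm
print(arm.hand_in())"
```

```text
the job is handed in; nothing more can be done
None
```

I clicked the black reference cap onto the nose, pressed it to the hard stop (about 20 N on the wrist at the expected home height), and handed the job in still gripping and pressing; no verdict was returned.

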